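# Load the jigs from the pile of blanks

## Task

The four wooden blanks for the next job have come from the saw in one pile, to be drilled. Take the pile apart and load each blank into its own jig: the thin pine plate into the long plywood jig, the thick dark block into the grey jig with metal rails, the small pale block into the short green jig and the round blank, standing upright, into the round wooden cup behind the vice. Each must sit flat on the floor of its jig and be let go; do not let any blank fall off the bench or tumble over on the way.

Things in the scene. Friction and masses are not known exactly. Their poses are not given: they have to be found in the camera images.
- blank_plate: pale pine plate, 52 x 138 x 13 mm (x, y, z), the bottom of the pile, lying flat on the bench. Origin: centre of its underside; z up, y along its length. Grasp across the 52 mm width.
- blank_block: dark brown wooden block, 50 x 110 x 30 mm (x, y, z), lying on the pine plate, lengthwise with it. Origin: centre of its underside; y along its length. Grasp across the 50 mm width.
- blank_small: small pale wooden block, 45 x 75 x 18 mm (x, y, z), lying across one end of the dark block, so that its length is crosswise to the pile. Origin: centre of its underside; y along its own length. Grasp across the 45 mm width; the round blank stands about 20 mm from one of those sides while it is still in the pile.
- blank_round: brown upright round wooden blank, 40 mm diameter, 56 mm high, standing on the other end of the dark block, beside the small pale block. Origin: centre of its underside; z is its axis. Grasp across the diameter, best crosswise to the pile's length, where both sides are free.
- jig_long: long jig for the pine plate, fixed: plywood base 86 x 172 mm, dark wooden rails; inside 64 x 150 mm (x, y), 6 mm spare on each side of the plate. Inner floor 10 mm above the bench; end stops and corner rails rise 8 mm above it, 9 mm thick; mid each long side a 70 mm gap between rails leaves room for fingers. Origin: centre of the base's underside, at bench height; y along its length, z up.
- jig_grey: jig for the dark block, fixed: grey base 84 x 144 mm, aluminium rails; inside 62 x 122 mm (x, y), 6 mm spare on each side of the block. Inner floor 10 mm above the bench; end stops and corner rails rise 11 mm above it, 9 mm thick; mid each long side a 62 mm gap between rails leaves room for fingers. Origin: centre of the base's underside, at bench height; y along its length, z up.
- jig_short: short jig for the small pale block, fixed: green base 79 x 109 mm, pale wooden rails; inside 57 x 87 mm (x, y), 6 mm spare on each side of the block. Inner floor 10 mm above the bench; end stops and corner rails rise 8 mm above it, 9 mm thick; mid each long side a 52 mm gap between rails leaves room for fingers. Origin: centre of the base's underside, at bench height; y along its length, z up.
- jig_round: round turned cup of dark wood for the round blank, 72 mm outer diameter, 22 mm high, fixed to the bench behind the vice; its round hole is 51 mm wide and 12 mm deep (the hole's floor lies 10 mm above the bench). Behind it stands the tool tray, 130 mm high, its front 0.72 m from the robot's axis along x. Origin: centre of its underside; z up.

How it is judged (in metres and radians):
At the end, for the whole second after the job is handed in: Each blank is seated in its own jig: centre within 12 mm of the jig's centre, underside within 3.5 mm of the jig's floor, level within 0.06 rad, the three long blanks lengthwise in their jigs (within 0.25 rad, either way round); all released and at rest (horizontal distance between blank_plate and jig_long below 0.012 m and z of blank_plate in the frame of jig_long below 0.0135 m and angle between each of blank_plate, blank_block, blank_small, blank_round's own z axis and vertical below 0.06 rad and linear speed of each of blank_plate, blank_block, blank_small, blank_round below 0.02 m/s and angular speed of each of blank_plate, blank_block, blank_small, blank_round below 0.2 rad/s and angle between the y axis of blank_plate and the y axis of jig_long, either way round below 0.25 rad and horizontal distance between blank_block and jig_grey below 0.012 m and z of blank_block in the frame of jig_grey below 0.0135 m and angle between the y axis of blank_block and the y axis of jig_grey, either way round below 0.25 rad and horizontal distance between blank_small and jig_short below 0.012 m and z of blank_small in the frame of jig_short below 0.0135 m and angle between the y axis of blank_small and the y axis of jig_short, either way round below 0.25 rad and horizontal distance between blank_round and jig_round below 0.012 m and z of blank_round in the frame of jig_round below 0.0135 m); the robot touches nothing.
It fails at once if a blank tumbled over (tilted by more than 0.7 rad) or fell off the bench (angle between any of blank_plate, blank_block, blank_small, blank_round's own z axis and vertical above 0.7 rad or height (world z) of any of blank_plate, blank_block, blank_small, blank_round below -0.05 m).
It also fails if it takes over 112 s, if anything falls off the work surface, if the arm or the gripper's body presses on something with over 40 N, if the wrist force passes 120 N, or if a joint passes its speed limit or range.

## Robot

A 7-joint arm with a two-finger parallel gripper is mounted at the origin on a cart in front of the work surface, level with it; the furniture and walls round the work are solid. World frame = base frame: x ahead of the robot, y to its left, z up, the work surface at z = 0. Lengths are in mm, angles in rad, forces in N, time in s.
With the tool pointing down it reaches from about 350 to 900 mm from the base axis. Payload 19.9 kg.
Tool frame: the origin (TCP) lies midway between the tips of the shut fingers; the grasp point (between the pads) lies 19 mm behind it; z points along the fingers, y is the line along which they close (so a half turn about z gives the same grasp; the last joint's range is limited). The gripper opens to 85 mm and grips with 20 to 120 N. Pads are 22 mm wide; open, the fingers measure 114 mm over their backs; the gripper's body (76 mm by 85 mm) begins 54 mm behind the grasp point. The pads swing forward as they close: fully open they stand 13 mm farther back than shut.
Start: joints at [1.266, 0.417, -0.01, 1.614, 0.005, 1.111, -0.053], TCP at [162.362, -603.523, 231.26] pointing down, gripper open.
Joint ranges: [-2.81, 2.81], [-0.39, 2.02], [-1.27, 1.25], [0.06, 2.57], [-1.19, 4.33], [0.19, 2], [-2.82, 2.82]. Speed limits (rad/s): [1.89, 1.89, 2.39, 2.39, 3.01, 3.01, 3.01].

## Interface

Orientations are given as a 3x3 rotation matrix whose columns are the frame's x, y, z axes.
In Python, from bench import * gives the robot as it stands. The module is installed in compiled form; this text tells all that it offers.
- The arm moves only by the shell command python3 -m crank 'ROWS' [OPENING] [FORCE]. ROWS is JSON, a list of rows, each a list of 6 numbers: the shift along the world's x, y, z in units of 30 mm (1.0 is 30 mm), then the turn, a rotation vector about the world's x, y, z in units of 5 degrees (1.0 is 5 degrees). A call has 1 to 12 rows; each row shifts and turns the commanded pose from where the row before left it; what a row does not reach is not made up. A row lasts 1/10 s, in which the tool goes at most 50 mm and 8.59 degrees, less where a joint would pass 70% of its speed; a pose out of reach is approached as far as the arm can. A call is refused whole if a number of a shift passes 1 or a number of a turn 1, either way. A call with a gripper value outside its range is refused whole. OPENING is the opening, from -1 (shut) to 1 (fully open), set as the call begins (- or left out, the last holds). The fingers move at their own pace and stop on an object; FORCE is the grip in N (left out, the last holds). Time passes only in rows, so rows that do not move let the fingers close. It gives the time, the measured TCP pose, the force, the opening and the grip force at its end, in the units of the state.
- read_state(): the state, without advancing time (a new reading comes with each control period).
- snapshot(name): name is "side" or "top" or "wrist"; returns the picture (400x640x3 uint8, red, green, blue); there is no depth.
- camera_params(name): a dict with "fx", "fy", "cx", "cy" (pixels), "dist_coeffs" ([k1, k2, p1, p2, k3] as OpenCV has them; the pictures are not rectified), "origin" and "rotation" of the camera in the world. Camera axes: x right, y down, z forward; pixel columns grow to the right and rows downward; lengths in mm; the calibration is good to about 2 mm. A picture is of the moment at which its call begins: read the wrist's pose just before it. camera_params takes no time and is no camera call; for the wrist camera it gives the pose at the moment of the call.
- hand_in(): hands the job in; it is judged then, once.
The state is a dict: "time_s": time; "joints": joint angles; "joint_vel": joint speeds; "effort": joint torques, N m; "tool_pos": TCP position; "tcp_rot": TCP orientation; "contact_force": force on the tool from outside, world axes, zero at the start; "moment": the same for the moment, N m; "finger_gap": finger opening in mm; "grasp_force": force on a finger pad.
Only numpy, scipy, OpenCV 4.12 (cv2) and the standard library are available. Lean on these libraries where they do the work, as an engineer would, in place of code of your own. Each camera call takes 0.05 s, during which the arm holds its last target. There are 200 camera calls.

## Working session

There is one attempt and no reset: what is moved stays moved. The work goes in short steps, Python scripts to look and compute and a shell command to move; the robot and the scene stay as the last step left them, time stands still between calls to the robot, and variables do not carry over. Pictures are saved under pics/ and viewed, at most 14 in all, crops included, and the job is handed in when it is done.

```bash
mkdir -p pics; cat > h.py <<'E'
from bench import *
import numpy as np, cv2
def cam(n):
    c=camera_params(n); K=np.array([[c['fx'],0,c['cx']],[0,c['fy'],c['cy']],[0,0,1.]])
    return K,np.array(c['dist_coeffs'],float),np.array(c['origin'],float),np.array(c['rotation'],float).reshape(3,3)
def ray(c,uv):
    K,d,o,R=c
    p=cv2.undistortPoints(np.array(uv,float).reshape(-1,1,2),K,d).reshape(-1,2)
    return np.c_[p,np.ones(len(p))]@R.T
def plane(c,uv,z):
    r=ray(c,uv); return c[2]+r*((z-c[2][2])/r[:,2])[:,None]
def proj(c,P):
    K,d,o,R=c
    return cv2.projectPoints(np.array(P,float).reshape(-1,1,3),cv2.Rodrigues(R.T)[0],-R.T@o,K,d)[0].reshape(-1,2)
def snap(n,f):
    c=cam(n); im=snapshot(n); cv2.imwrite('pics/'+f,im[:,:,::-1]); return c,im
E
python3 - <<'E'
from h import *
for n in('top','side'):
    c,im=snap(n,n+'0.png'); print(n,c[2],c[3].round(3).tolist(),c[0][0,0])
s=read_state(); print(s['time_s'],s['tool_pos'],s['tcp_rot'],s['finger_gap'])
E
```

```text
top [386.91905131 182.20380811 898.45146413] [[-0.025, -0.984, 0.174], [-1.0, 0.023, -0.012], [0.007, -0.175, -0.985]] 402.9118228109136
side [371.5038241  944.04455145 456.39471845] [[-0.978, -0.114, 0.175], [-0.208, 0.456, -0.865], [0.019, -0.882, -0.47]] 434.31324364283745
0.1 [ 162.25094258 -603.25616668  230.72544096] [[ 9.65679240e-01  2.59737283e-01 -3.85729068e-04]
 [ 2.59737547e-01 -9.65678713e-01  1.01485435e-03]
 [-1.08894838e-04 -1.08021210e-03 -9.99999411e-01]] 85.44662620428751
```

View pics/top0.png

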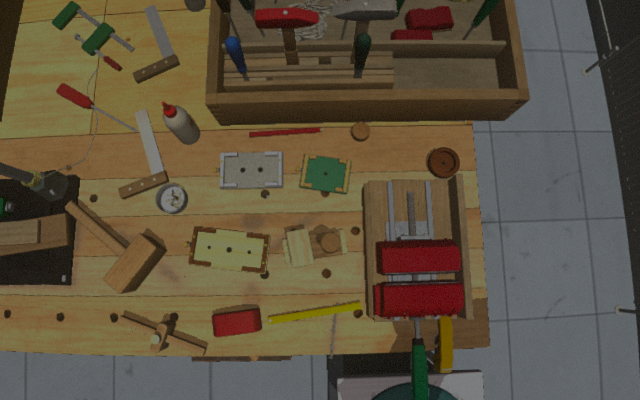

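View pics/side0.png

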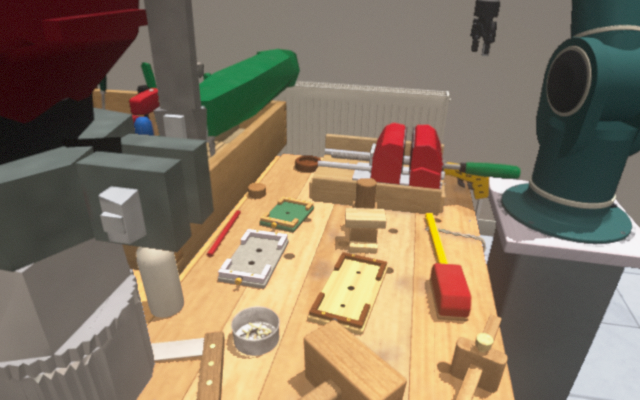

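The top view shows the grey jig at (251,170), the green jig at (325,174), the cup at (443,162), the long jig at (229,250) and the pile at (315,244). I'll zoom in on these.

```bash
python3 - <<'E'
import cv2
im=cv2.imread('pics/top0.png')
a=im[140:280,180:360]; a=cv2.resize(a,None,fx=4.4,fy=4.2,interpolation=cv2.INTER_CUBIC)
cv2.imwrite('pics/c1.png',cv2.convertScaleAbs(a,alpha=1.4))
b=im[220:275,270:360]; b=cv2.resize(b,None,fx=8,fy=8,interpolation=cv2.INTER_CUBIC)
cv2.imwrite('pics/c2.png',cv2.convertScaleAbs(b,alpha=1.4))
E
```

```text
(no output)
```

View pics/c1.png

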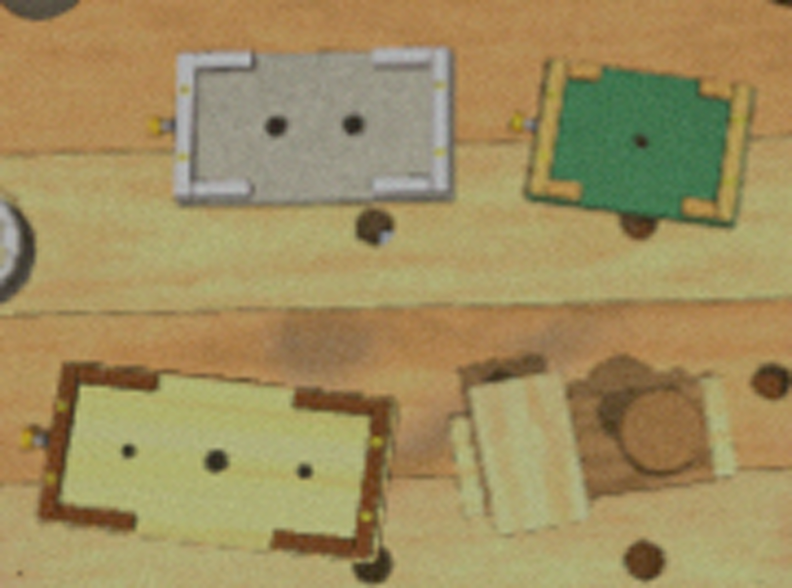

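View pics/c2.png

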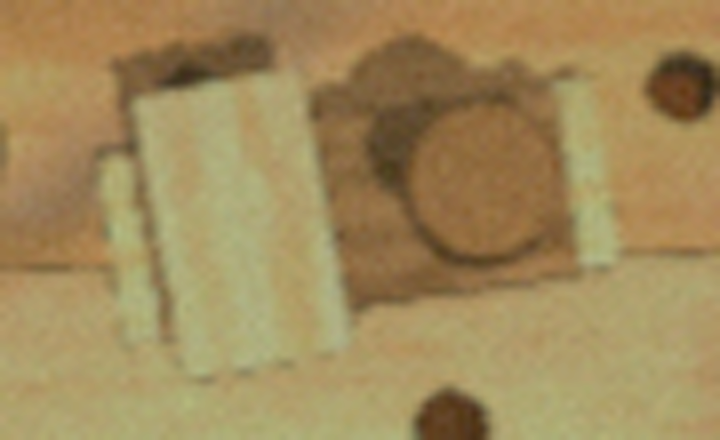

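c2 shows the small block's top corners at (133,98),(300,70),(352,345),(195,380), the round top centred at (483,182), and the plate ends on the left (100–130, 150–345) and right (588–620, 70–262). c1 gives the jig outlines.

```bash
cat > m.py <<'E'
from h import *
c=cam('top')
A=lambda p:np.array(p,float)/[4.4,4.2]+[180,140]-[.5-.5/4.4,.5-.5/4.2]
B=lambda p:np.array(p,float)/8+[270,220]-.4375
def rect(n,uv,z):
    P=plane(c,uv,z)[:,:2]; L=[np.linalg.norm(P[i]-P[(i+1)%4]) for i in range(4)]
    if L[0]+L[2]>L[1]+L[3]: d=(P[1]-P[0])+(P[2]-P[3])
    else: d=(P[2]-P[1])+(P[3]-P[0])
    a=np.degrees(np.arctan2(d[1],d[0]))%180
    print(n,P.mean(0).round(1),'long dir deg',a.round(1),np.round(L,1))
rect('small',B([(133,98),(300,70),(352,345),(195,380)]),61)
rect('plate',B([(100,150),(575,72),(618,262),(130,345)]),13)
rect('grey',A([(178,55),(452,48),(450,192),(178,198)]),21)
rect('green',A([(548,60),(752,88),(735,222),(528,195)]),14)
rect('long',A([(65,365),(392,400),(370,557),(40,520)]),14)
print('round',plane(c,B([(483,182)]),99),'diam',np.diff(plane(c,B([(409,182),(557,182)]),99),axis=0))
im=cv2.imread('pics/top0.png')
g=im[140:185,420:465]; m=(g[:,:,2]<100).astype(np.uint8)
hsv=cv2.cvtColor(g,cv2.COLOR_BGR2HSV)
m=((hsv[:,:,1]>130)&(hsv[:,:,2]<125)).astype(np.uint8)
k,l,s,ce=cv2.connectedComponentsWithStats(m); i=1+np.argmax(s[1:,4])
print('cup',s[i],plane(c,ce[i]+[420,140],18))
cv2.imwrite('pics/cup.png',np.hstack([cv2.resize(cv2.convertScaleAbs(g,alpha=1.6),(360,360),interpolation=2),cv2.resize(cv2.merge([m*255]*3),(360,360),interpolation=0)]))
E
python3 m.py
```

```text
small [428.5 230.5] long dir deg 10.7 [44.  72.2 41.3 74.5]
plate [434.3 202.8] long dir deg 98.1 [132.2  53.3 134.7  53.7]
grey [608.1 340.9] long dir deg 90.0 [141.8  79.1 138.5  78.9]
green [595.7 174.5] long dir deg 80.5 [106.4  74.2 106.2  75.2]
long [430.1 390.4] long dir deg 82.5 [167.3  81.7 166.8  81.7]
round [[435.13681582 169.33755994  99.        ]] diam [[ -0.90852342 -36.57806741   0.        ]]
cup [   0    0   45   38 1214] [[625.82133271 -92.70501242  18.        ]]
```

View pics/cup.png

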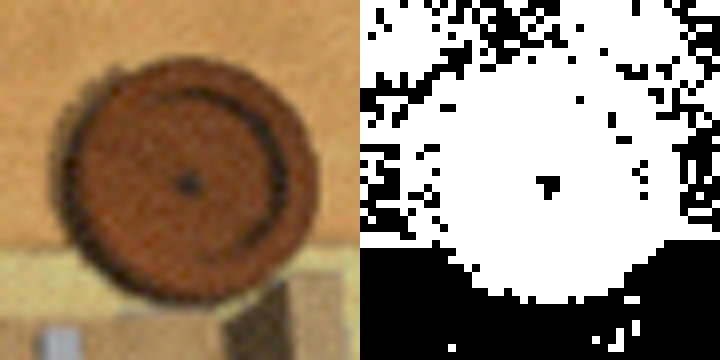

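The cup's rim is centred near crop pixel (196,178), with its drill hole at (188,184). Now moving over the pile for a wrist look.

```bash
python3 -m crank '[[0.96,1,0.3,0,0,0.63],[0.96,1,0.3,0,0,0.63],[0.96,1,0.3,0,0,0.63],[0.96,1,0.3,0,0,0.63],[0.96,1,0.3,0,0,0.63],[0.96,1,0.2,0,0,0.63],[0.96,1,0.2,0,0,0.63],[0.96,1,0.2,0,0,0.63],[0.96,1,0.2,0,0,0.63],[0.96,1,0.2,0,0,0.63]]' 1 40
python3 -m crank '[[-0.03,0.98,0,0,0,0.63],[-0.03,0.98,0,0,0,0.63],[-0.03,0.98,0,0,0,0.63],[-0.03,0.98,0,0,0,0.63],[-0.03,0.98,0,0,0,0.63],[-0.03,0.98,0,0,0,0.63],[-0.03,0.98,0,0,0,0.63],[-0.03,0.98,0,0,0,0.63],[-0.03,0.98,0,0,0,0.63],[-0.03,0.98,0,0,0,0.63],[-0.03,0.98,0,0,0,0.63],[-0.03,0.98,0,0,0,0.63]]'
python3 -m crank '[[-0.03,0.98,0,0,0,0.63],[-0.03,0.98,0,0,0,0.63],[-0.03,0.98,0,0,0,0.63],[0,0,0,0,0,0.63],[0,0,0,0,0,0.63],[0,0,0,0,0,0],[0,0,0,0,0,0],[0,0,0,0,0,0]]'
python3 - <<'E'
from h import *
c,im=snap('wrist','w1.png'); print(c[2],c[3].round(3).tolist(),c[0][0,0])
t=cam('top'); print(plane(t,[[443.06,162.56]],10),plane(t,[[420+196/8-.44,140+178/8-.44]],22))
E
```

```text
time_s: 1.1
tool_pos: [451.2, -302.1, 306.4]
tcp_rot: [[0.686, 0.728, -0.0], [0.728, -0.686, 0.0], [-0.0, -0.0, -1.0]]
contact_force: [0.5, -1.2, -0.5]
finger_gap: 85.4
grasp_force: 0.0
time_s: 2.3
tool_pos: [439.1, 51.6, 306.4]
tcp_rot: [[0.094, 0.996, 0.0], [0.996, -0.094, -0.0], [-0.0, 0.0, -1.0]]
contact_force: [0.4, -0.5, -0.1]
finger_gap: 85.3
grasp_force: 0.0
time_s: 3.1
tool_pos: [436.7, 137.7, 306.3]
tcp_rot: [[-0.175, 0.985, -0.0], [0.985, 0.175, -0.0], [-0.0, -0.0, -1.0]]
contact_force: [-0.6, -1.0, 0.9]
finger_gap: 85.4
grasp_force: 0.0
[422.54410694 221.99755717 449.26000928] [[0.985, 0.164, 0.058], [0.174, -0.93, -0.323], [0.001, 0.328, -0.945]] 325.2780798772246
[[615.68165479 -96.95629726  10.        ]] [[614.30398803 -95.64178579  22.        ]]
```

View pics/w1.png

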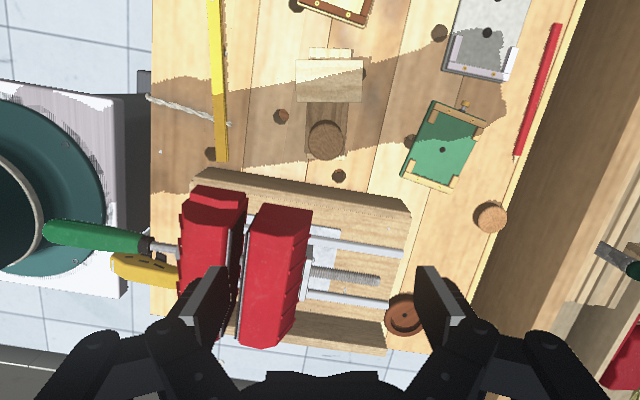

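The wrist view shows the pile at (330,100), the green jig at (444,145), the cup at (405,315) and the vice between the fingers. I'll shift +y and go lower for a sharper look.

```bash
python3 -m crank '[[0,0.9,-0.6,0,0,0],[0,0.9,-0.6,0,0,0],[0,0.9,-0.6,0,0,0],[0,0.9,-0.6,0,0,0],[0,0,0,0,0,0],[0,0,0,0,0,0],[0,0,0,0,0,0]]' | head -2
python3 - <<'E'
from h import *
c,im=snap('wrist','w2.png'); print(c[2],c[3].round(3).tolist())
np.savez('w2.npz',im=im,o=c[2],R=c[3])
b=im[60:260,240:500][:,:,::-1]; cv2.imwrite('pics/w2c.png',cv2.resize(b,None,fx=3,fy=3,interpolation=2))
E
```

```text
time_s: 3.85
tool_pos: [437.2, 244.8, 234.7]
[423.00713926 329.16022494 377.64388027] [[0.985, 0.164, 0.058], [0.174, -0.93, -0.323], [0.001, 0.328, -0.945]]
```

View pics/w2.png

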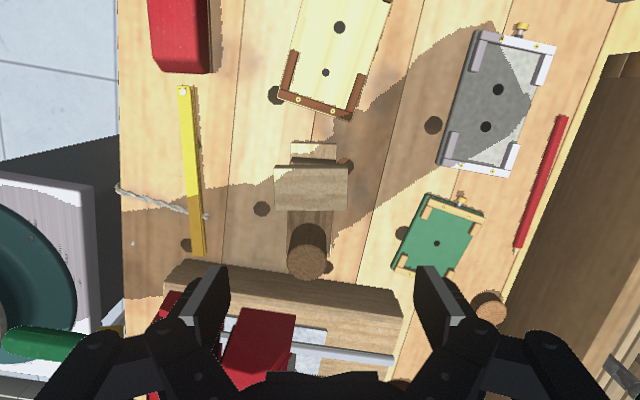

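View pics/w2c.png

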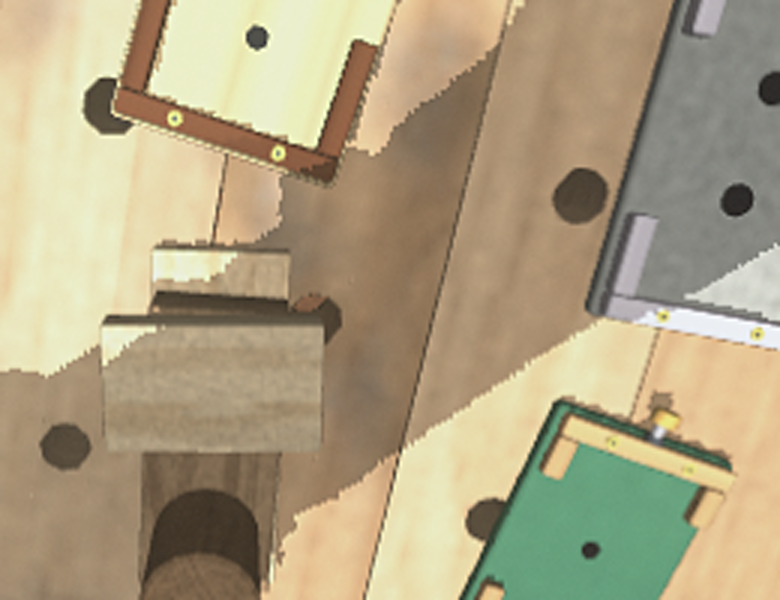

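The crop shows the small block's top face at (103,326),(323,324),(322,450),(105,452) and the plate's +y end at (153–290, 252). The round top is at full-image (308,263). The pile is square to the wrist, so its crosswise direction is about 10°.

```bash
cat > m2.py <<'E'
from h import *
K,d,_,_=cam('wrist'); z=np.load('w2.npz'); c=(K,d,z['o'],z['R'])
B=lambda p:np.array(p,float)/3+[240,60]-1/3
f=lambda n,p,h:print(n,plane(c,p,h)[:,:2].round(1).tolist())
P=plane(c,B([(103,326),(323,324),(322,450),(105,452)]),61)[:,:2]; print('small',P.mean(0),P.round(1).tolist())
f('plate end',B([(153,252),(290,252)]),13); f('block end',B([(152,297),(288,297)]),43)
f('block edges',B([(141,456),(145,560)]),43);f('block edges r',B([(280,456),(273,560)]),43)
f('round',[(308,263),(288,263),(328,263)],99)
f('green hole',B([(590,550)]),10); f('green end L,R top outer',B([(570,412),(735,470)]),18)
f('grey holes',B([(737,200),(773,88)]),10)
f('grey holes full',[(485.5,126.5),(498,89.5)],10)
f('long holes',[(325.3,72.3),(339.5,27.3)],10); f('long end outer',B([(115,105),(333,182)]),16)
t=cam('top');A=lambda p:np.array(p,float)/[4.4,4.2]+[180,140]-[.39,.38]
for n,p in(('grey',[(275,126),(353,125)]),('green',[(641,141)]),('long',[(128,451),(216,461),(305,471)])):print('top',n,plane(t,A(p),10)[:,:2].round(1).tolist())
E
python3 m2.py
```

```text
small [429.50726314 231.41161768] [[389.9, 246.8], [461.7, 260.1], [470.2, 216.3], [396.2, 202.5]]
plate end [[399.6, 265.6], [450.0, 274.4]]
block end [[403.5, 255.3], [450.0, 263.5]]
block edges [[407.9, 196.0], [415.3, 154.2]]
block edges r [[458.2, 204.9], [463.4, 162.6]]
round [[438.3, 169.0], [419.1, 165.6], [457.4, 172.3]]
green hole [[597.4, 173.6]]
green end L,R top outer [[568.7, 233.1], [640.7, 221.1]]
grey holes [[610.1, 322.0], [609.9, 362.1]]
grey holes full [[610.4, 321.9], [610.8, 361.8]]
long holes [[424.6, 345.8], [431.2, 390.4]]
long end outer [[379.2, 315.1], [460.3, 302.4]]
top grey [[609.5, 363.2], [609.0, 322.7]]
top green [[596.5, 174.3]]
top long [[435.9, 435.8], [429.9, 391.1], [423.8, 346.2]]
```

All the views agree, and the jig holes give precise centres. Going for the round blank first.

```bash
python3 -m crank '[[0,-0.85,0,0,0,0],[0,-0.85,0,0,0,0],[0,-0.82,0,0,0,0],[0,0,-0.95,0,0,0],[0,0,-0.95,0,0,0],[0,0,-0.95,0,0,0],[0,0,-0.95,0,0,0],[0,0,0,0,0,0],[0,0,0,0,0,0]]'
```

```text
time_s: 4.8
tool_pos: [437.2, 169.7, 121.2]
tcp_rot: [[-0.175, 0.985, 0.0], [0.985, 0.175, 0.0], [-0.0, 0.0, -1.0]]
contact_force: [-0.3, 0.2, 0.7]
finger_gap: 85.2
grasp_force: 0.0
```

```bash
python3 -m crank '[[0,0,-0.65,0,0,0],[0,0,-0.65,0,0,0],[0,0,-0.64,0,0,0],[0,0,0,0,0,0],[0,0,0,0,0,0]]'
python3 -m crank '[[0,0,0,0,0,0],[0,0,0,0,0,0],[0,0,0,0,0,0],[0,0,0,0,0,0],[0,0,0,0,0,0],[0,0,0,0,0,0],[0,0,0,0,0,0],[0,0,0,0,0,0]]' -1 40
```

```text
time_s: 5.3
tool_pos: [437.7, 170.1, 63.6]
tcp_rot: [[-0.175, 0.985, 0.001], [0.985, 0.175, 0.0], [-0.0, 0.001, -1.0]]
contact_force: [-0.5, -1.0, 0.1]
finger_gap: 85.6
grasp_force: 0.0
time_s: 6.1
tool_pos: [437.2, 169.9, 62.8]
tcp_rot: [[-0.175, 0.984, 0.001], [0.984, 0.175, -0.0], [-0.0, 0.001, -1.0]]
contact_force: [-2.6, -2.0, 13.3]
finger_gap: 39.3
grasp_force: 38.6
```

Round blank gripped. I'll lift it, turn +80° so the fingers close along y, and head for the cup. I'll also check the cup's position in w1.

```bash
python3 -m crank '[[0,0,0.3,0,0,0],[0,0,0.8,0,0,0],[0,0,1,0,0,0],[0,0,1,0,0,0],[0,0,1,0,0,0],[0,0,1,0,0,0],[0.95,-0.5,0.5,0,0,1],[0.95,-0.8,0,0,0,1],[0.95,-0.8,0,0,0,1],[0.95,-0.8,0,0,0,1],[0.95,-0.8,0,0,0,1],[0.5,-0.9,0,0,0,1]]'
python3 -m crank '[[0,-0.9,0,0,0,1],[0,-0.9,0,0,0,1],[0,-0.9,0,0,0,1],[0,-0.5,0,0,0,1],[0,0,0,0,0,1],[0,0,0,0,0,1],[0,0,0,0,0,1],[0,0,0,0,0,1],[0,0,0,0,0,1],[0,0,0,0,0,1],[0,0,0,0,0,0],[0,0,0,0,0,0]]'
python3 - <<'E'
from h import *
K,d,_,_=cam('wrist'); c=(K,d,np.array([422.54410694,221.99755717,449.26000928]),cam('wrist')[3])
R=np.load('w2.npz')['R']; c=(K,d,c[2],R)
im=cv2.imread('pics/w1.png'); h=cv2.cvtColor(im,cv2.COLOR_BGR2HSV)[285:345,375:432]
m=((h[:,:,1]>135)&(h[:,:,2]<150)).astype(np.uint8)
k,l,s,ce=cv2.connectedComponentsWithStats(m); i=1+np.argmax(s[1:,4]); print(s[i],ce[i]+[375,285],plane(c,[ce[i]+[375,285]],16))
snap('wrist','w3.png'); snap('top','t3.png')
E
```

```text
time_s: 7.3
tool_pos: [595.8, 30.9, 230.4]
tcp_rot: [[-0.647, 0.762, 0.0], [0.762, 0.647, 0.001], [0.001, 0.001, -1.0]]
contact_force: [-0.7, -0.1, -0.7]
finger_gap: 38.9
grasp_force: 40.4
time_s: 8.5
tool_pos: [594.2, -64.2, 230.3]
tcp_rot: [[-1.0, 0.001, 0.0], [0.001, 1.0, 0.0], [-0.0, 0.0, -1.0]]
contact_force: [-0.4, -0.1, -0.4]
finger_gap: 39.2
grasp_force: 40.3
[30 23 13 15 47] [411.38297872 317.27659574] [[626.8618586  -96.75764705  16.        ]]
```

View pics/w3.png

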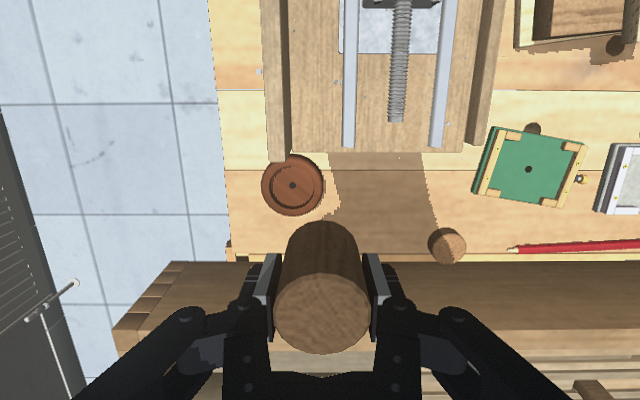

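The cup is clear here, with its drill hole at (292,186) and outer rim x 262–325, y 154–216. The blank is held upright in the grip.

```bash
python3 - <<'E'
from h import *
c=cam('wrist'); print(c[2],plane(c,[[292,185.5],[529,169]],10).round(1).tolist(),plane(c,[[293.5,185]],22))
im=cv2.imread('pics/w3.png'); h=cv2.cvtColor(im,cv2.COLOR_BGR2HSV)[148:224,254:334]; print(h[37,20],h[5,40],h[37,2],h[70,40])
m=((h[:,:,1]>h[37,20,1]-25)&(h[:,:,0]<13)).astype(np.uint8)
k,l,s,ce=cv2.connectedComponentsWithStats(m); i=1+np.argmax(s[1:,4]); print(s[i],ce[i]+[254,148],plane(c,[ce[i]+[254,148]],20))
s=read_state();print(s['tool_pos'])
E
```

```text
[510.513682   -62.82177725 373.25011628] [[617.3, -97.7, 10.0], [597.6, 175.4, 10.0]] [[613.1820278  -94.79942993  22.        ]]
[ 11 128 135] [ 29  58 221] [ 18  85 234] [ 17  89 234]
[   7    6   62   62 2744] [292.2893586  185.43075802] [[614.27243637 -96.36587455  20.        ]]
[594.28009558 -64.0954801  230.24442071]
```

```bash
python3 -m crank '[[0.35,-0.54,0,0,0,0],[0.35,-0.54,0,0,0,0],[0,0,-0.8,0,0,0],[0,0,-1,0,0,0],[0,0,-1,0,0,0],[0,0,-1,0,0,0],[0,0,-1,0,0,0],[0,0,-0.8,0,0,0],[0,0,-0.4,0,0,0],[0,0,0,0,0,0],[0,0,0,0,0,0]]'
```

```text
time_s: 9.7
tool_pos: [615.9, -96.4, 51.1]
tcp_rot: [[-1.0, -0.002, 0.001], [-0.002, 1.0, -0.0], [-0.001, -0.0, -1.0]]
contact_force: [-0.4, 0.8, -1.1]
finger_gap: 39.0
grasp_force: 40.3
```

```bash
python3 - <<'E'
from h import *
snap('wrist','w4.png')
E
```

```text
(no output)
```

View pics/w4.png

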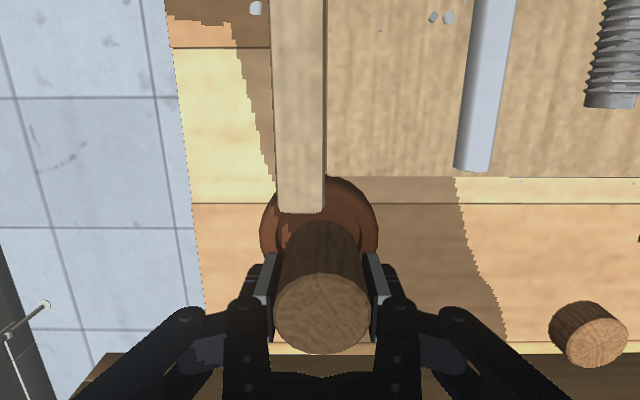

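The blank (x 278–366) is centred over the cup (x 260–378). Lowering.

```bash
python3 -m crank '[[0,0,-0.3,0,0,0],[0,0,-0.2,0,0,0],[0,0,-0.1,0,0,0],[0,0,-0.05,0,0,0],[0,0,0,0,0,0]]'
```

```text
time_s: 10.25
tool_pos: [615.3, -96.4, 30.4]
tcp_rot: [[-1.0, -0.002, -0.0], [-0.002, 1.0, 0.0], [0.0, 0.0, -1.0]]
contact_force: [-0.8, -0.3, 0.7]
finger_gap: 39.2
grasp_force: 40.3
```

```bash
python3 -m crank '[[0,0,-0.03,0,0,0],[0,0,-0.02,0,0,0],[0,0,0,0,0,0]]'
```

```text
time_s: 10.55
tool_pos: [615.6, -96.5, 29.9]
tcp_rot: [[-1.0, -0.002, 0.001], [-0.002, 1.0, -0.0], [-0.001, -0.0, -1.0]]
contact_force: [-3.9, 1.1, 11.1]
finger_gap: 39.3
grasp_force: 41.6
```

It's on the floor at 11 N. Release, rise, and go to the small block at (429.3,231) with the fingers closing at 100°.

```bash
python3 -m crank '[[0,0,0,0,0,0],[0,0,0,0,0,0],[0,0,0,0,0,0],[0,0,0,0,0,0],[0,0,0,0,0,0],[0,0,0.3,0,0,0],[0,0,1,0,0,0],[0,0,1,0,0,0],[0,0,1,0,0,0],[0,0,1,0,0,0],[0,0,1,0,0,0],[0,0,1,0,0,0]]' 1
python3 -m crank '[[0,0.9,0.6,0,0,0],[0,0.9,0,0,0,0],[-0.4,0.9,0,0,0,0.2],[-0.7,0.9,0,0,0,0.3],[-0.7,0.9,0,0,0,0.3],[-0.7,0.9,0,0,0,0.3],[-0.7,0.9,0,0,0,0.3],[-0.7,0.9,0,0,0,0.3],[-0.7,0.9,0,0,0,0.3],[-0.7,0.9,0,0,0,0],[-0.7,0.9,0,0,0,0],[-0.2,0.9,0,0,0,0]]'
python3 -m crank '[[0,0.05,0,0,0,0],[0,0,0,0,0,0],[0,0,0,0,0,0]]'
python3 -c "
from h import *
snap('top','t5.png')"
```

```text
time_s: 11.75
tool_pos: [615.2, -96.3, 220.0]
tcp_rot: [[-1.0, -0.002, 0.0], [-0.002, 1.0, -0.0], [-0.0, -0.0, -1.0]]
contact_force: [0.3, -0.8, -0.3]
finger_gap: 85.3
grasp_force: 0.0
time_s: 12.95
tool_pos: [427.2, 228.9, 236.6]
tcp_rot: [[-0.984, -0.177, 0.001], [-0.177, 0.984, -0.001], [-0.001, -0.002, -1.0]]
contact_force: [0.7, -0.3, -0.2]
finger_gap: 85.5
grasp_force: 0.0
time_s: 13.25
tool_pos: [429.5, 228.5, 236.1]
tcp_rot: [[-0.985, -0.175, -0.0], [-0.175, 0.985, -0.0], [0.0, -0.0, -1.0]]
contact_force: [-0.2, -0.4, -0.2]
finger_gap: 85.5
grasp_force: 0.0
```

```bash
python3 -m crank '[[0,0.08,-0.8,0,0,0],[0,0,-1,0,0,0],[0,0,-1,0,0,0],[0,0,-1,0,0,0],[0,0,-0.9,0,0,0],[0,0,-0.6,0,0,0],[0,0,-0.5,0,0,0],[0,0,-0.4,0,0,0],[0,0,-0.2,0,0,0],[0,0,0,0,0,0],[0,0,0,0,0,0]]'
```

```text
time_s: 14.4
tool_pos: [429.6, 231.5, 44.6]
tcp_rot: [[-0.984, -0.175, 0.001], [-0.175, 0.984, 0.0], [-0.001, 0.0, -1.0]]
contact_force: [-0.1, 0.5, 0.4]
finger_gap: 85.4
grasp_force: 0.0
```

```bash
python3 -m crank '[[0,0,-0.08,0,0,0],[0,0,0,0,0,0],[0,0,0,0,0,0],[0,0,0,0,0,0],[0,0,0,0,0,0],[0,0,0,0,0,0],[0,0,0,0,0,0],[0,0,0,0,0,0]]' -1 40
```

```text
time_s: 15.2
tool_pos: [429.5, 231.4, 42.1]
tcp_rot: [[-0.984, -0.175, 0.001], [-0.175, 0.984, -0.0], [-0.001, -0.0, -1.0]]
contact_force: [-1.3, -1.7, 7.7]
finger_gap: 44.2
grasp_force: 40.3
```

```bash
python3 -m crank '[[0,0,0.3,0,0,0],[0,0,0.8,0,0,0],[0,0,1,0,0,0],[0,0,1,0,0,-1],[0,0,0.5,0,0,-1],[0.8,-0.27,0,0,0,-1],[0.8,-0.27,0,0,0,-1],[0.8,-0.27,0,0,0,-1],[0.8,-0.27,0,0,0,-1],[0.8,-0.27,0,0,0,-1],[0.8,-0.27,0,0,0,-1],[0.79,-0.27,0,0,0,-1]]'
python3 -m crank '[[0,0,0,0,0,-1],[0,0,0,0,0,-1],[0,0,0,0,0,-1],[0,0,0,0,0,-1],[0,0,0,0,0,-1],[0,0,0,0,0,-1],[0,0,0,0,0,-1],[0,0,0,0,0,-1],[0,0,0,0,0,-1],[0,0,0,0,0,-1],[0,0,0,0,0,-1],[0,0,0,0,0,-1]]'
python3 -m crank '[[0,0,0,0,0,-0.9],[0,0,0,0,0,0],[0,0,0,0,0,0]]'
python3 - <<'E'
from h import *
c,im=snap('wrist','w6.png')
G=np.array([597.2,174.3]);a=np.radians(80.5);u=np.array([np.cos(a),np.sin(a)]);v=np.array([u[1],-u[0]])
P=[[*(G+sy*43.5*u+sx*28.5*v),18] for sx,sy in((-1,-1),(1,-1),(1,1),(-1,1))]
im=im[:,:,::-1].copy(); cv2.polylines(im,[proj(c,P).round().astype(int)],1,(255,0,255),1); cv2.imwrite('pics/w6.png',im)
E
```

```text
time_s: 16.4
tool_pos: [597.9, 174.4, 150.3]
tcp_rot: [[-0.818, 0.575, 0.0], [0.575, 0.818, 0.0], [0.0, 0.0, -1.0]]
contact_force: [-0.1, 1.2, -0.3]
finger_gap: 44.1
grasp_force: 41.4
time_s: 17.6
tool_pos: [596.9, 174.9, 150.3]
tcp_rot: [[0.089, 0.996, -0.0], [0.996, -0.089, 0.001], [0.001, -0.0, -1.0]]
contact_force: [-0.3, -0.5, -0.1]
finger_gap: 44.1
grasp_force: 41.4
time_s: 17.9
tool_pos: [597.0, 174.9, 150.1]
tcp_rot: [[0.16, 0.987, 0.0], [0.987, -0.16, 0.0], [0.0, 0.0, -1.0]]
contact_force: [-0.1, -0.5, -1.1]
finger_gap: 43.7
grasp_force: 41.4
```

View pics/w6.png

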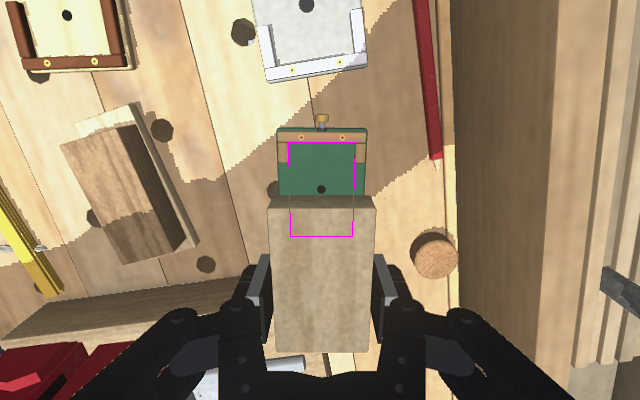

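The magenta outline sits on the green jig's inside and the block is parallel to it. Next I'll check the block's centring from its top corners (268,208),(376,208),(371,352),(272,352).

```bash
python3 - <<'E'
from h import *
c=cam('wrist'); P=plane(c,[(268,208),(376,208),(371,352),(272,352)],169)[:,:2]; print(P.round(1).tolist(),P.mean(0), np.linalg.norm(P[1]-P[2]))
E
```

```text
[[582.4, 217.5], [625.7, 210.4], [615.4, 136.9], [568.3, 144.6]] [597.94185251 177.33755145] 74.19909912505723
```

```bash
python3 -m crank '[[0,-0.06,-0.7,0,0,0],[0,0,-1,0,0,0],[0,0,-1,0,0,0],[0,0,-0.8,0,0,0],[0,0,-0.5,0,0,0],[0,0,-0.3,0,0,0],[0,0,-0.2,0,0,0],[0,0,0,0,0,0],[0,0,0,0,0,0]]'
python3 -m crank '[[0,0,-0.1,0,0,0],[0,0,0,0,0,0]]'
```

```text
time_s: 18.85
tool_pos: [597.5, 173.1, 15.5]
tcp_rot: [[0.163, 0.987, 0.001], [0.987, -0.163, 0.0], [0.0, 0.001, -1.0]]
contact_force: [-0.3, 0.0, -0.4]
finger_gap: 44.1
grasp_force: 41.4
time_s: 19.05
tool_pos: [597.2, 172.8, 11.9]
tcp_rot: [[0.163, 0.987, 0.0], [0.987, -0.163, -0.0], [0.0, 0.0, -1.0]]
contact_force: [-1.2, -0.9, -0.2]
finger_gap: 44.3
grasp_force: 41.4
```

```bash
python3 -m crank '[[0,0,-0.06,0,0,0],[0,0,-0.03,0,0,0],[0,0,0,0,0,0]]'
```

```text
time_s: 19.35
tool_pos: [597.1, 172.9, 9.1]
tcp_rot: [[0.163, 0.987, 0.0], [0.987, -0.163, -0.0], [-0.0, 0.0, -1.0]]
contact_force: [-1.3, -1.0, 4.2]
finger_gap: 44.0
grasp_force: 41.9
```

It's seated, with light contact. Release, rise and move over the dark block, then check the pile and the two placed blanks in one montage.

```bash
python3 -m crank '[[0,0,0,0,0,0],[0,0,0,0,0,0],[0,0,0,0,0,0],[0,0,0,0,0,0],[0,0,0.2,0,0,0],[0,0,0.8,0,0,0],[0,0,1,0,0,0],[0,0,1,0,0,0],[0,0,1,0,0,0],[0,0,1,0,0,0]]' 1
python3 -m crank '[[-0.9,0.5,0.6,0,0,0.5],[-0.9,0.9,0,0,0,0.5],[-0.9,0.9,0,0,0,0.5],[-0.9,0.9,0,0,0,0.5],[-0.9,0.7,0,0,0,0.5],[-0.9,0.6,0,0,0,0.5],[0,0,0,0,0,0.5],[0,0,0,0,0,0.38],[0,0,0,0,0,0],[0,0,0,0,0,0]]'
python3 - <<'E'
from h import *
c,im=snap('wrist','w7.png'); np.savez('w7.npz',im=im,o=c[2],R=c[3]); t,tp=snap('top','t7.png')
print(c[2],proj(c,[[436.3,205.2,43],[597,174,28],[615.5,-96.5,66]]),proj(t,[[436.3,205.2,43],[597,174,28],[615.5,-96.5,66]]))
E
```

```text
time_s: 20.35
tool_pos: [596.9, 172.9, 160.7]
tcp_rot: [[0.163, 0.987, 0.0], [0.987, -0.163, 0.0], [0.0, 0.0, -1.0]]
contact_force: [-0.4, -0.4, -0.1]
finger_gap: 85.2
grasp_force: 0.0
time_s: 21.35
tool_pos: [435.1, 307.8, 177.2]
tcp_rot: [[-0.173, 0.985, 0.0], [0.985, 0.173, -0.0], [-0.0, 0.0, -1.0]]
contact_force: [0.3, -0.1, 0.4]
finger_gap: 85.4
grasp_force: 0.0
[421.13435996 392.11229406 320.18735449] [[303.97787262 287.1513571 ]
 [444.48902298 324.28715805]
 [405.23854749 515.52444009]] [[312.58521216 243.78561596]
 [325.45208285 171.09383098]
 [450.28789868 156.04834352]]
```

View pics/w7.png

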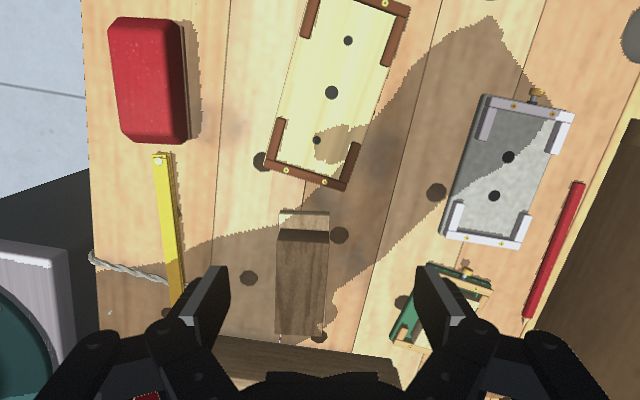

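The dark block's top face corners are near (276,241),(329,242),(324,336),(275,334). The small block is in the green jig at (445,310). The long-jig holes are at (317,140),(331.5,93),(348,41) and the grey ones at (494,196),(508,157).

```bash
python3 - <<'E'
from h import *
K,d,_,_=cam('wrist'); z=np.load('w7.npz'); c=(K,d,z['o'],z['R'])
P=plane(c,[(276,241),(329,242),(324,336),(275,334)],43)[:,:2]; print(P.round(1).tolist(),P.mean(0))
print(plane(c,[(280,212),(328,212)],13)[:,:2]); print(plane(c,[(317,140),(331.5,93),(348,41),(494,196),(508,157)],10)[:,:2].round(1).tolist())
E
```

```text
[[402.5, 250.9], [451.9, 258.4], [466.4, 149.1], [415.1, 142.8]] [433.97728698 200.30063432]
[[400.37325563 268.48526762]
 [448.20748832 276.80976674]]
[[425.2, 345.8], [431.0, 389.9], [437.3, 434.6], [610.6, 321.4], [610.4, 361.8]]
```

```bash
python3 -m crank '[[0,-0.9,0,0,0,0],[0,-0.9,0,0,0,0],[0,-0.9,0,0,0,0],[-0.02,-0.88,-0.5,0,0,0],[0,0,-1,0,0,0],[0,0,-1,0,0,0],[0,0,-1,0,0,0],[0,0,-0.8,0,0,0],[0,0,-0.5,0,0,0],[0,0,-0.3,0,0,0],[0,0,-0.2,0,0,0],[0,0,0,0,0,0]]'
```

```text
time_s: 22.65
tool_pos: [434.6, 200.6, 18.0]
tcp_rot: [[-0.174, 0.985, 0.0], [0.985, 0.174, -0.0], [-0.0, 0.0, -1.0]]
contact_force: [-0.4, -0.5, 0.4]
finger_gap: 85.3
grasp_force: 0.0
```

```bash
python3 -m crank '[[0,0,0,0,0,0],[0,0,0,0,0,0],[0,0,0,0,0,0],[0,0,0,0,0,0],[0,0,0,0,0,0],[0,0,0,0,0,0],[0,0,0,0,0,0]]' -1 50
python3 -m crank '[[0,0,0.3,0,0,0],[0,0,0.8,0,0,0],[0,0,1,0,0,0],[0,0,1,0,0,0],[0.73,0.59,0.3,0,0,-0.25],[0.73,0.59,0,0,0,-0.25],[0.73,0.59,0,0,0,-0.25],[0.73,0.59,0,0,0,-0.25],[0.73,0.59,0,0,0,-0.25],[0.73,0.59,0,0,0,-0.25],[0.73,0.59,0,0,0,-0.25],[0.73,0.59,0,0,0,-0.25]]'
python3 -m crank '[[0,0,0,0,0,0],[0,0,0,0,0,0],[0,0,0,0,0,0]]'
python3 - <<'E'
from h import *
c,im=snap('wrist','w8.png'); im=im[:,:,::-1].copy()
P=[[610.3+sx*31,342+sy*61,21] for sx,sy in((-1,-1),(1,-1),(1,1),(-1,1))]
cv2.polylines(im,[proj(c,P).round().astype(int)],1,(255,0,255),1)
s=read_state(); zt=s['tool_pos'][2]-18+43; print(zt,s['tool_pos'])
t,tp=snap('top','t8.png')
cu=cv2.resize(tp[140:200,290:470][:,:,::-1],None,fx=3,fy=3,interpolation=2)
o=np.zeros((580,640,3),np.uint8); o[:400]=im; o[400:,:540]=cu
cv2.imwrite('pics/w8m.png',o); np.savez('w8.npz',o=c[2],R=c[3])
E
```

```text
time_s: 23.35
tool_pos: [434.9, 200.6, 18.9]
tcp_rot: [[-0.173, 0.985, 0.001], [0.985, 0.173, -0.0], [-0.0, 0.001, -1.0]]
contact_force: [-3.8, -1.7, 16.3]
finger_gap: 49.7
grasp_force: 48.9
time_s: 24.55
tool_pos: [610.4, 342.6, 120.6]
tcp_rot: [[0.001, 1.0, -0.0], [1.0, -0.001, 0.0], [0.0, -0.0, -1.0]]
contact_force: [0.4, 0.2, -0.7]
finger_gap: 49.3
grasp_force: 52.1
time_s: 24.85
tool_pos: [609.2, 341.6, 120.2]
tcp_rot: [[-0.0, 1.0, -0.0], [1.0, 0.0, -0.0], [-0.0, -0.0, -1.0]]
contact_force: [1.3, -1.1, -1.1]
finger_gap: 49.3
grasp_force: 52.2
145.3092165404753 [609.32984778 341.49396709 120.30921654]
```

View pics/w8m.png

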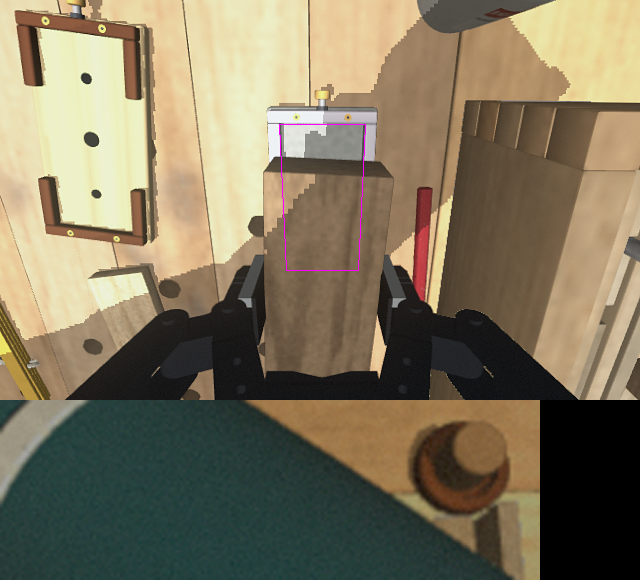

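The round blank stands in the cup. The jig overlay fits, and the dark block is parallel to it, with its front top edge at (264–393,177).

```bash
python3 - <<'E'
from h import *
K,d,_,_=cam('wrist'); z=np.load('w8.npz'); c=(K,d,z['o'],z['R'])
for h in (144,145.3): print(plane(c,[(264,177),(393,177)],h)[:,:2].round(1).tolist())
E
```

```text
[[588.1, 395.5], [636.9, 395.5]]
[[588.3, 395.9], [636.6, 395.8]]
```

```bash
python3 -m crank '[[0,0.03,-0.6,0,0,0],[0,0,-1,0,0,0],[0,0,-0.8,0,0,0],[0,0,-0.5,0,0,0],[0,0,-0.3,0,0,0],[0,0,-0.1,0,0,0],[0,0,0,0,0,0],[0,0,0,0,0,0]]'
python3 -m crank '[[0,0,-0.07,0,0,0],[0,0,0,0,0,0]]'
```

```text
time_s: 25.75
tool_pos: [610.1, 343.3, 21.9]
tcp_rot: [[-0.0, 1.0, 0.001], [1.0, 0.0, 0.001], [0.001, 0.001, -1.0]]
contact_force: [-0.5, 0.7, -0.5]
finger_gap: 49.6
grasp_force: 52.2
time_s: 25.95
tool_pos: [609.8, 343.0, 19.2]
tcp_rot: [[-0.0, 1.0, 0.0], [1.0, 0.0, 0.0], [0.0, 0.0, -1.0]]
contact_force: [-0.5, 0.0, -2.2]
finger_gap: 49.6
grasp_force: 52.2
```

```bash
python3 -m crank '[[0,0,-0.06,0,0,0],[0,0,-0.03,0,0,0],[0,0,0,0,0,0]]'
python3 -m crank '[[0,0,-0.02,0,0,0],[0,0,0,0,0,0]]'
```

```text
time_s: 26.25
tool_pos: [609.7, 343.0, 16.2]
tcp_rot: [[-0.0, 1.0, -0.0], [1.0, 0.0, -0.0], [-0.0, -0.0, -1.0]]
contact_force: [0.3, -0.2, -1.5]
finger_gap: 49.4
grasp_force: 52.2
time_s: 26.45
tool_pos: [609.7, 343.0, 16.1]
tcp_rot: [[-0.0, 1.0, 0.0], [1.0, 0.0, -0.0], [-0.0, 0.0, -1.0]]
contact_force: [-2.9, -3.8, 7.1]
finger_gap: 49.4
grasp_force: 53.0
```

Seated at 7 N. Release and go to the plate at (436,202.7).

```bash
python3 -m crank '[[0,0,0,0,0,0],[0,0,0,0,0,0],[0,0,0,0,0,0],[0,0,0,0,0,0],[0,0,0.2,0,0,0],[0,0,0.8,0,0,0],[0,0,1,0,0,0],[0,0,1,0,0,0],[0,0,1,0,0,0]]' 1
python3 -m crank '[[-0.72,-0.58,0,0,0,0.25],[-0.72,-0.58,0,0,0,0.25],[-0.72,-0.58,0,0,0,0.25],[-0.72,-0.58,0,0,0,0.25],[-0.72,-0.58,0,0,0,0.25],[-0.72,-0.58,0,0,0,0.25],[-0.72,-0.58,0,0,0,0.25],[-0.72,-0.58,0,0,0,0.25],[0,0,0,0,0,0],[0,0,0,0,0,0]]'
python3 -c "
from h import *
c,im=snap('wrist','w9.png'); print(proj(c,[[436-.174*69,202.7+.985*69,13]]))"
```

```text
time_s: 27.35
tool_pos: [609.6, 343.0, 137.3]
tcp_rot: [[-0.0, 1.0, 0.0], [1.0, 0.0, 0.0], [0.0, 0.0, -1.0]]
contact_force: [0.4, 0.5, -0.7]
finger_gap: 85.2
grasp_force: 0.0
time_s: 28.35
tool_pos: [437.2, 203.6, 136.2]
tcp_rot: [[-0.173, 0.985, 0.001], [0.985, 0.173, -0.0], [-0.0, 0.001, -1.0]]
contact_force: [0.6, -0.9, -1.3]
finger_gap: 85.4
grasp_force: 0.0
[[318.37018629 111.30728311]]
```

```bash
python3 -m crank '[[-0.04,-0.03,-0.7,0,0,0],[0,0,-1,0,0,0],[0,0,-1,0,0,0],[0,0,-0.8,0,0,0],[0,0,-0.5,0,0,0],[0,0,-0.3,0,0,0],[0,0,-0.2,0,0,0],[0,0,0,0,0,0],[0,0,0,0,0,0]]'
```

```text
time_s: 29.3
tool_pos: [436.1, 203.1, 1.2]
tcp_rot: [[-0.174, 0.985, 0.001], [0.985, 0.174, 0.0], [0.0, 0.001, -1.0]]
contact_force: [-0.4, 0.0, 0.9]
finger_gap: 85.0
grasp_force: 0.0
```

```bash
python3 -m crank '[[0,0,-0.04,0,0,0],[0,0,-0.03,0,0,0],[0,0,0,0,0,0],[0,0,0,0,0,0],[0,0,0,0,0,0],[0,0,0,0,0,0],[0,0,0,0,0,0],[0,0,0,0,0,0]]' -1 40
```

```text
time_s: 30.1
tool_pos: [435.9, 202.8, -1.1]
tcp_rot: [[-0.173, 0.985, 0.001], [0.985, 0.173, -0.0], [-0.0, 0.001, -1.0]]
contact_force: [-1.9, -1.2, 8.5]
finger_gap: 51.1
grasp_force: 40.4
```

```bash
python3 -m crank '[[0,0,0.2,0,0,0],[0,0,0.6,0,0,0],[0,0,0.9,0,0,0],[0,0,0.9,0,0,0],[0,0,0.7,0,0,0],[-0.03,0.9,0,0,0,-0.5],[-0.03,0.9,0,0,0,-0.5],[-0.03,0.9,0,0,0,-0.5],[-0.03,0.9,0,0,0,-0.5],[-0.03,0.9,0,0,0,-0.5],[-0.02,0.9,0,0,0,-0.5],[0,0.86,0,0,0,-0.5]]'
python3 -m crank '[[0,0,0,0,0,-0.04],[0,0,0,0,0,0],[0,0,0,0,0,0]]'
python3 - <<'E'
from h import *
c,im=snap('wrist','w10.png'); im=im[:,:,::-1].copy()
G=np.array([430.7,390.5]);a=np.radians(82.3);u=np.array([np.cos(a),np.sin(a)]);v=np.array([u[1],-u[0]])
P=[[*(G+sy*75*u+sx*32*v),18] for sx,sy in((-1,-1),(1,-1),(1,1),(-1,1))]
cv2.polylines(im,[proj(c,P).round().astype(int)],1,(255,0,255),1)
t,tp=snap('top','t10.png')
cu=cv2.resize(tp[140:200,200:470][:,:,::-1],None,fx=2.37,fy=2.37,interpolation=2)
o=np.zeros((400+cu.shape[0],640,3),np.uint8); o[:400]=im; o[400:,:cu.shape[1]]=cu[:,:640]
cv2.imwrite('pics/w10m.png',o); np.savez('w10.npz',o=c[2],R=c[3])
E
```

```text
time_s: 31.3
tool_pos: [430.3, 391.9, 97.9]
tcp_rot: [[0.132, 0.991, -0.0], [0.991, -0.132, 0.0], [0.0, -0.0, -1.0]]
contact_force: [-0.2, -0.3, -1.8]
finger_gap: 50.9
grasp_force: 42.3
time_s: 31.6
tool_pos: [430.7, 389.8, 97.5]
tcp_rot: [[0.134, 0.991, -0.0], [0.991, -0.134, -0.001], [-0.001, -0.0, -1.0]]
contact_force: [0.3, -0.5, -0.6]
finger_gap: 50.9
grasp_force: 42.3
```

View pics/w10m.png

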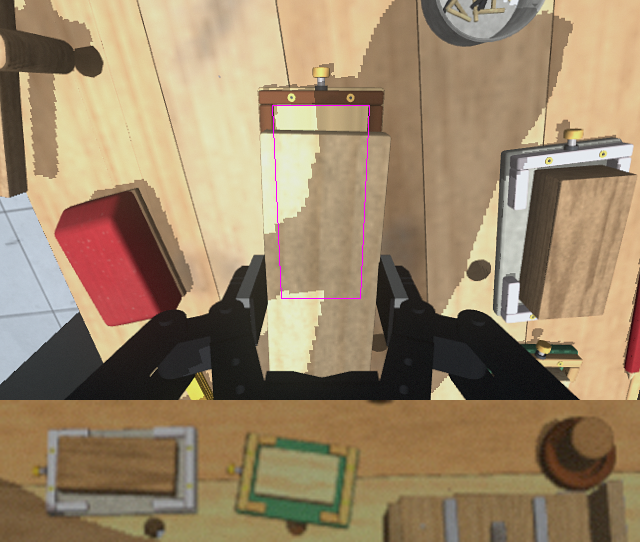

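All three placed blanks sit inside their jigs. The plate is parallel to the long jig, with its front top edge at (260–389,137).

```bash
python3 - <<'E'
from h import *
K,d,_,_=cam('wrist'); z=np.load('w10.npz'); c=(K,d,z['o'],z['R'])
P=plane(c,[(260,137),(389,137)],111.6)[:,:2]; a=np.radians(82.3); print(P.round(1).tolist(),P.mean(0)-69*np.array([np.cos(a),np.sin(a)]))
E
```

```text
[[416.3, 460.1], [466.6, 453.2]] [432.2100229  388.27274493]
```

```bash
python3 -m crank '[[0,0.06,-0.5,0,0,0],[0,0,-0.9,0,0,0],[0,0,-0.6,0,0,0],[0,0,-0.4,0,0,0],[0,0,-0.2,0,0,0],[0,0,-0.1,0,0,0],[0,0,0,0,0,0],[0,0,0,0,0,0]]'
python3 -m crank '[[0,0,-0.06,0,0,0],[0,0,-0.06,0,0,0],[0,0,0,0,0,0]]'
```

```text
time_s: 32.5
tool_pos: [430.9, 392.7, 17.1]
tcp_rot: [[0.134, 0.991, 0.001], [0.991, -0.134, 0.001], [0.001, 0.001, -1.0]]
contact_force: [-0.1, 0.3, -0.9]
finger_gap: 50.9
grasp_force: 42.3
time_s: 32.8
tool_pos: [430.5, 392.4, 12.8]
tcp_rot: [[0.134, 0.991, -0.0], [0.991, -0.134, -0.0], [-0.0, -0.0, -1.0]]
contact_force: [0.9, 0.9, -0.9]
finger_gap: 51.1
grasp_force: 42.3
```

```bash
python3 -m crank '[[0,0,-0.06,0,0,0],[0,0,-0.04,0,0,0],[0,0,0,0,0,0]]'
python3 -m crank '[[0,0,-0.02,0,0,0],[0,0,0,0,0,0]]'
```

```text
time_s: 33.1
tool_pos: [430.5, 392.4, 9.7]
tcp_rot: [[0.134, 0.991, -0.0], [0.991, -0.134, -0.0], [-0.0, -0.0, -1.0]]
contact_force: [-0.2, -0.1, -0.5]
finger_gap: 50.8
grasp_force: 42.3
time_s: 33.3
tool_pos: [430.5, 392.5, 9.2]
tcp_rot: [[0.134, 0.991, -0.0], [0.991, -0.134, -0.0], [-0.0, -0.0, -1.0]]
contact_force: [0.2, -0.6, 0.2]
finger_gap: 50.7
grasp_force: 42.3
```

```bash
python3 -m crank '[[0,0,-0.03,0,0,0],[0,0,0,0,0,0]]'
```

```text
time_s: 33.5
tool_pos: [430.6, 392.5, 9.0]
tcp_rot: [[0.134, 0.991, 0.0], [0.991, -0.134, -0.0], [-0.0, 0.0, -1.0]]
contact_force: [-3.0, -4.6, 13.8]
finger_gap: 51.4
grasp_force: 43.7
```

```bash
python3 -m crank '[[0,0,0,0,0,0],[0,0,0,0,0,0],[0,0,0,0,0,0],[0,0,0,0,0,0],[0,0,0.2,0,0,0],[0,0,0.8,0,0,0],[0,0,1,0,0,0],[0,0,1,0,0,0],[0,0,1,0,0,0],[0,0,1,0,0,0],[0,0,0,0,0,0],[0,0,0,0,0,0]]' 1
python3 -m crank '[[-0.3,-0.9,0.3,0,0,0],[-0.3,-0.9,0.3,0,0,0],[0,-0.9,0.3,0,0,0],[0,-0.9,0,0,0,0],[0,-0.9,0,0,0,0],[0,-0.9,0,0,0,0],[0,0,0,0,0,0],[0,0,0,0,0,0]]'
python3 - <<'E'
from h import *
t,tp=snap('top','t11.png'); old=cv2.imread('pics/top0.png')[:,:,::-1]
# changed pixels inside each jig vs first picture
def box(G,a,hx,hy,z):
    a=np.radians(a);u=np.array([np.cos(a),np.sin(a)]);v=np.array([u[1],-u[0]]);return [[*(np.array(G)+sy*hy*u+sx*hx*v),z] for sx,sy in((-1,-1),(1,-1),(1,1),(-1,1))]
dif=np.abs(cv2.GaussianBlur(tp,(3,3),0).astype(int)-cv2.GaussianBlur(old,(3,3),0)).sum(2)
for n,G,a,hx,hy,z in(('grey',(610.3,342),90,31,61,40),('green',(597.2,174.3),80.5,28.5,43.5,28),('long',(430.7,390.5),82.3,32,75,23)):
    m=np.zeros(dif.shape,np.uint8); cv2.fillPoly(m,[proj(t,box(G,a,hx+3,hy+3,z)).round().astype(int)],1)
    for th in(40,70):
        d=((dif>th)&(m>0)).astype(np.uint8); d=cv2.morphologyEx(d,cv2.MORPH_OPEN,np.ones((3,3),np.uint8))
        ys,xs=np.nonzero(d)
        if len(xs)<20: print(n,th,len(xs)); continue
        r=cv2.minAreaRect(np.c_[xs,ys].astype(np.float32)); P=plane(t,cv2.boxPoints(r),z)[:,:2]
        print(n,th,m.sum(),len(xs),P.mean(0).round(1),[np.linalg.norm(P[i]-P[i-1]).round(0) for i in(1,2)])
E
```

```text
time_s: 34.7
tool_pos: [430.8, 392.5, 159.0]
tcp_rot: [[0.134, 0.991, 0.001], [0.991, -0.134, 0.001], [0.001, 0.001, -1.0]]
contact_force: [-0.5, -0.5, -1.1]
finger_gap: 85.5
grasp_force: 0.0
time_s: 35.5
tool_pos: [412.4, 230.0, 184.8]
tcp_rot: [[0.135, 0.991, -0.001], [0.991, -0.135, -0.0], [-0.001, -0.001, -1.0]]
contact_force: [-0.4, -0.1, 0.3]
finger_gap: 85.3
grasp_force: 0.0
grey 40 1813 1575 [610.4 342.2] [np.float64(131.0), np.float64(70.0)]
grey 70 1813 435 [591.5 335. ] [np.float64(116.0), np.float64(34.0)]
green 40 1236 802 [600.8 169.8] [np.float64(56.0), np.float64(88.0)]
green 70 1236 710 [597.7 175. ] [np.float64(48.0), np.float64(77.0)]
long 40 2394 2178 [429.8 387.2] [np.float64(72.0), np.float64(152.0)]
long 70 2394 2035 [429.6 386.1] [np.float64(72.0), np.float64(150.0)]
```

Each blank made contact at its expected floor height, and the gripper is clear of everything. Handing in.

```bash
python3 -c "
from bench import *
print(hand_in())"
```

```text
the job is handed in; nothing more can be done
None
```

I loaded all four blanks into their own jigs, released them and handed the job in after about 36 s of robot time; the hand-in returned no verdict. Each blank met resistance at its jig's floor height. I saw the round, small and dark blanks in place in the camera pictures, but the plate's final position rests on force and pose readings only.

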